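# Open the filtration cell and put its cover plate to drain

### The arm

A 6-joint arm with a two-finger parallel gripper is mounted at the origin on the work surface. World frame = base frame: x ahead of the robot, y to its left, z up, the work surface at z = 0. Lengths are in m, angles in degrees, forces in N, time in s.
With the tool pointing down it reaches from about 0.35 to 0.875 m from the base axis. Payload 4.2 kg.
Tool frame: the origin (TCP) lies between the finger pads; the fingertips stand 19 mm ahead of it and the grasp point (between the pads) is the TCP; z points along the fingers, y is the line along which they close (so a half turn about z gives the same grasp; the last joint's range is limited). The gripper opens to 87 mm and grips with 3 to 60 N. Pads are 19 mm wide; open, the fingers measure 117 mm over their backs; the gripper's body (75 mm by 190 mm) begins 51 mm behind the grasp point.
Start: joints at [-49.24, 22.042, 0.453, 0, -68.411, -14.817], TCP at [0.273, -0.562, 0.242] pointing down, gripper open.
Joint ranges: [-179.83, 179.83], [-69.29, 118.12], [-61.27, 80.66], [-181.25, 117.63], [-171.15, -9.14], [-177.46, 177.46]. Speed limits (degrees/s): [159.86, 159.86, 180, 180, 180, 180].

### API

Orientations are given as a 3x3 rotation matrix whose columns are the frame's x, y, z axes.
In Python, from station import r gives the robot as it stands.
- The arm moves only by the tool drive_tool, never from a script. Its argument "steps" is one flat list of numbers, 7 for each row, row after row: the turn, a rotation vector about the tool's x, y, z in rad, then the shift along the tool's x, y, z in m, then the opening, from 0 (shut) to 1 (fully open). A call has 1 to 10 rows; each row shifts and turns the commanded pose from where the row before left it, along the tool's axes as they then stand; what a row does not reach is not made up. A row lasts 1/12 s, in which the tool goes at most 41.7 mm and 7.16 degrees, less where a joint would pass 70% of its speed; a pose out of reach is approached as far as the arm can. A call is refused whole if a number of a shift passes 0.0417 or a number of a turn 0.125, either way. A call with a gripper value outside its range is refused whole. The fingers move at their own pace and stop on an object; the grip force is fixed at half the most. Time passes only in rows, so rows that do not move let the fingers close. It gives the time, the measured TCP pose, the force, the opening and the grip force at its end, in the units of the state.
- r.sense(): the state, without advancing time (a new reading comes with each control period).
- r.capture(name): name is "scene" or "top"; returns the picture (384x512x3 uint8, blue, green, red); there is no depth.
- r.camera_params(name): a dict with "camera_matrix" (3x3 intrinsics, pixels), "extrinsics" (4x4, takes a point from world to camera coordinates). Camera axes: x right, y down, z forward; pixel columns grow to the right and rows downward; lengths in m; the calibration is good to about 2 mm. A picture is of the moment at which its call begins. camera_params takes no time and is no camera call.
- r.finish_job(): hands the job in; it is judged then, once.
The state is a dict: "time_s": time; "joints": joint angles; "joint_velocities": joint speeds; "effort": joint torques, N m; "tcp_pos": TCP position; "ee_rot": TCP orientation; "wrist_force": force on the tool from outside, world axes, zero at the start; "moment": the same for the moment, N m; "gripper_width": opening from 0.0 (shut) to 1.0 (fully open); "gripper_force": force on a finger pad.
Only numpy, scipy, OpenCV 4.12 (cv2) and the standard library are available. Lean on these libraries where they do the work, as an engineer would, in place of code of your own. Each camera call takes 0.05 s, during which the arm holds its last target. There are 200 camera calls.

### The job

Swing both red-pinned hold-down dogs of the filtration cell fully out, clear of the blue cover plate, then lift the plate straight up off its two dowels, keeping it level until it is clear of them. Lay it flat on the slanted draining stand, handle outwards, long edge against the lip and about centred across the stand, and only then let go. Leave the dogs open and do not disturb the glassware and bottles.

Things in the scene. Friction and masses are not known exactly. Their poses are not given: they have to be found in the camera images.
- cell: Fixed white filtration cell: a block 130 (x) by 206 (y) by 40 mm high; origin at the centre of its underside, z up. Two steel dowels of 12 mm diameter stand on its top at x = -20, y = +62 and -62 mm, with their tips 80 mm above the bench (40 mm above the block's top). It may stand to the robot's left or right, turned up to 0.3 rad.
- plate: Loose blue plate 100 (x) by 160 (y) by 12 mm, 0.25 to 0.5 kg; origin at the centre of its underside, z up. It lies on the cell, axes as the cell's, underside 40 mm above the bench. The dowels pass through holes at x -20, y +-62 mm with 1.5 mm play and stand 28 mm proud of its top. Handle: black rib in the middle of its top, 70 mm long (x), 16 mm thick (y), 40 mm tall, top 52 mm above the origin.
- plate_rib (a point): Point inside the plate's black rib handle, at its middle, 38 mm above the plate's underside (14 mm below the rib's top): a good place to grip, across the 16 mm.
- dog_left (a joint): Angle (rad) of the dog on the cell's +y side: 0 = arm pointing in over the plate (cell's -y), 1.57 = out to the cell's +x; opens counter-clockwise from above, stop at 1.9; starts at 0 to 0.4. Arm 18 mm wide, 56 mm from pivot to tip, top 62 mm above the bench, 2 mm over the plate. Red upright pin, 14 mm round, 38 mm tall, 38 mm from the pivot. Light friction, stays where left.
- dog_right (a joint): The same for the dog on the cell's -y side: 0 when the arm points inwards over the plate (cell's +y), 1.57 when it points to the cell's +x; seen from above it opens clockwise; stop at 1.9.
- dog_left_pivot (a point): Pivot axis (vertical) of the left dog, on the fixed cell at x = 22, y = 93 mm in its frame, at the height of the arm's top.
- dog_right_pivot (a point): Pivot axis of the right dog, at x = 22, y = -93 mm in the cell's frame, at the height of the arm's top.
- dog_left_pin (a point): Centre of the top of the left dog's red pin, 100 mm above the bench; moves with the dog.
- dog_right_pin (a point): Centre of the top of the right dog's red pin, 100 mm above the bench; moves with the dog.
- stand: Fixed steel draining stand, base 140 (x) by 200 (y) mm; origin on the bench at the middle of its front edge. Its board slopes up towards its +x, at 30 degrees; it stands on the side of the robot away from the cell, turned up to 0.3 rad.
- rest: The stand's sloping board, 200 mm wide: origin on its face, mid-width, at the foot of the lip; x runs up the slope (30 degrees from level, 132 mm long), y across, z square out. The lip (x = -10 to 0) stands 14 mm proud. Laid right, the plate has its long side along y, underside on the face, edge at the lip: its origin at x = 50, y = 0, z = 0 mm here, either long edge down.
- flask: Loose conical glass flask, 72 mm in diameter, 150 mm tall, in the middle between cell and stand; origin at the centre of its underside. Leave alone.
- beaker: Loose glass beaker, 60 mm in diameter, 85 mm tall, in the middle, near the robot; origin at the centre of its underside. Leave alone.
- washbottle: Loose blue wash bottle, 68 mm in diameter, 190 mm tall with a bent spout reaching 48 mm out; stands behind the cell or the stand; origin at the centre of its underside. Leave alone.
- jar: Loose white jar with a purple lid, 62 mm in diameter, 102 mm tall; stands behind the cell or the stand; origin at the centre of its underside. Leave alone.
Things that resemble listed ones, but are neither listed nor needed, are in the scene too. Leave any green or turquoise look-alike of the plate alone.

How it is judged:
By the outcome, as a careful person would: the job done as asked, in the order asked, and still so for the second after the job is handed in, with the robot touching nothing.
It also fails if it takes over 72 s, if anything falls off the work surface, if the arm or the gripper's body presses on something with over 40 N, if the wrist force passes 120 N, or if a joint passes its speed limit or range.

## Working session

There is one attempt and no reset: what is moved stays moved. The work goes in short steps, Python scripts to look and compute and a tool call to move; the robot and the scene stay as the last step left them, time stands still between calls to the robot, and variables do not carry over. Pictures are saved under pics/ and viewed, at most 10 in all, crops included, and the job is handed in when it is done.

Besides the shell and the picture viewer there is one more tool, called after ">>>" as a command line: name --argument value ..., lists and objects as JSON in quotes. drive_tool: Moves the arm, as the interface text tells. Its arguments: {"type":"object","properties":{"steps":{"type":"array"}},"required":["steps"]}

```bash
mkdir -p pics; ls
python3 - <<'E'
from station import r
import cv2,numpy as np
np.set_printoptions(precision=4,suppress=True)
for n in("scene","top"):
    im=r.capture(n); cv2.imwrite(f"pics/{n}0.png",im)
    c=r.camera_params(n); print(n,np.array(c["camera_matrix"]),np.array(c["extrinsics"]))
    cv2.imwrite(f"pics/{n}0b.png",cv2.resize(im,(800,600),interpolation=cv2.INTER_CUBIC))
s=r.sense(); print({k:np.array(v) for k,v in s.items()})
E
```

```text
pics
scene [[377.9065   0.     251.888 ]
 [  0.     377.9065 192.2599]
 [  0.       0.       1.    ]] [[-0.7984  0.602   0.0121  0.4097]
 [ 0.3979  0.5426 -0.7398 -0.1477]
 [-0.4519 -0.5858 -0.6728  1.3867]
 [ 0.      0.      0.      1.    ]]
top [[452.8265   0.     259.8831]
 [  0.     452.8265 191.6988]
 [  0.       0.       1.    ]] [[-0.0264 -0.9996  0.0099  0.0166]
 [-0.9981  0.0258 -0.0559  0.5493]
 [ 0.0556 -0.0113 -0.9984  1.3272]
 [ 0.      0.      0.      1.    ]]
{'time_s': array(0.1), 'joints': array([-49.2378,  22.0854,   0.3874,  -0.0256, -68.4121, -14.8166]), 'joint_velocities': array([ 0.0028, -0.1163,  0.1801,  0.1674, -0.0013,  0.0459]), 'effort': array([ -0.0011, -39.169 ,  18.7935,   4.232 ,   0.0134,  -0.0001]), 'tcp_pos': array([ 0.2732, -0.5615,  0.2406]), 'ee_rot': array([[-0.8993, -0.4374, -0.0009],
       [-0.4374,  0.8993,  0.0017],
       [ 0.0001,  0.002 , -1.    ]]), 'wrist_force': array([1.1637, 0.0225, 0.1193]), 'moment': array([0.0182, 0.0525, 0.0036]), 'gripper_force': array(0.), 'gripper_width': array(1.0024)}
```

View pics/top0b.png

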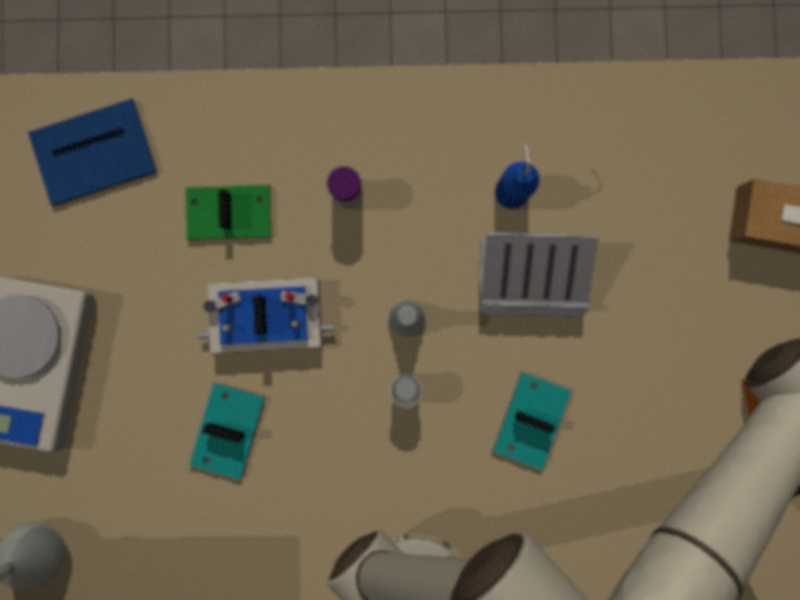

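View pics/scene0b.png

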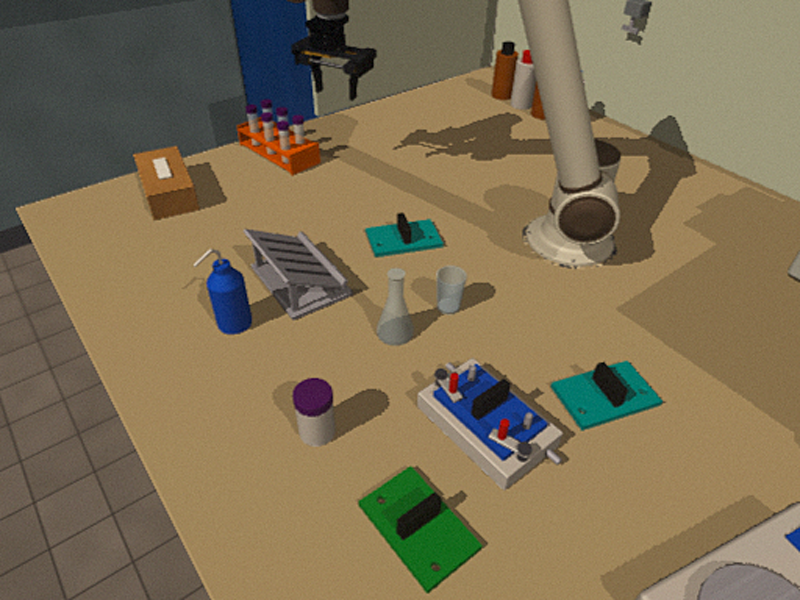

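Top view: the cell is at about (265,315) with its dogs away from the robot, the stand at (538,275), the flask at (407,318), the beaker at (406,390), the jar at (345,183) and the wash bottle at (518,185). I'll enlarge the cell and the stand to get their poses.

Run:
```python
import cv2,numpy as np
t=cv2.imread("pics/top0.png");s=cv2.imread("pics/scene0.png")
def crop(im,x,y,w,h,W,H): return cv2.resize(im[y:y+h,x:x+w],(W,H),interpolation=cv2.INTER_CUBIC)
a=crop(t,122,170,100,75,400,300);b=crop(t,296,140,100,75,400,300)
c=crop(s,262,225,100,90,400,300*360//300)[:300];d=crop(s,150,140,80,75,400,375)[:300]
c=crop(s,262,225,100,75+15,400,360)
d=crop(s,150,140,100,75,400,300)
cv2.imwrite("pics/m1.png",np.vstack([np.hstack([a,b]),np.hstack([crop(s,262,228,100,75,400,300),d])]))
```

```text
(no output)
```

View pics/m1.png

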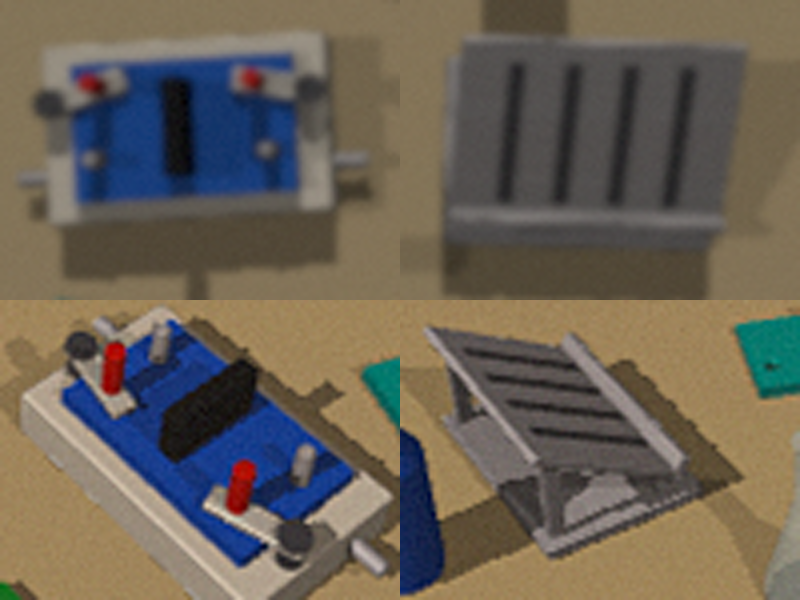

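The enlargement shows the cell's dowel tips, pin tops and plate corners, and the stand's upper edge and lip, clearly in both views. I'll fit the poses from these.

```bash
cat > h.py <<'E'
import numpy as np,json
from station import r
from scipy.optimize import least_squares
from scipy.spatial.transform import Rotation as R
np.set_printoptions(precision=4,suppress=True)
P={n:r.camera_params(n) for n in("scene","top")}
def proj(n,X):
    X=np.atleast_2d(X);K=np.array(P[n]["camera_matrix"]);E=np.array(P[n]["extrinsics"])
    c=X@E[:3,:3].T+E[:3,3];c=c@K.T;return c[:,:2]/c[:,2:]
def unc(off,uv,s=4): return np.array(off)+(np.array(uv)+.5)/s-.5
E
cat > fit.py <<'E'
from h import *
# cell
fx=[(-20,62,80),(-20,-62,80)]; pl=[(50,80,52),(50,-80,52),(-50,-80,52),(-50,80,52)]
T=unc((122,170),[(93,157),(266,147),(88,81),(251,76),(72,66),(293,55),(298,195),(79,203)])
S=unc((262,228),[(306,152),(161,26),(242,166),(115,47),(247,260),(62,92),(170,20),(355,175)])
def cellpts(p):
    a,b=p[3],p[4]
    pins=[(22+38*np.sin(a),93-38*np.cos(a),100),(22+38*np.sin(b),-93+38*np.cos(b),100)]
    X=np.array(fx+pins+pl)/1e3
    return R.from_euler('z',p[2]).apply(X)+[p[0],p[1],0]
def res(p):
    X=cellpts(p);return np.r_[(proj("top",X)-T).ravel(),(proj("scene",X)-S).ravel()]
q=least_squares(res,[.5,.25,0,.2,.2],loss='soft_l1');print("cell",q.x);print(res(q.x).reshape(2,-1,2))
print(cellpts(q.x)[:4])
# stand
c,s=np.cos(np.pi/6),np.sin(np.pi/6)
B=np.array([(132,100,0),(132,-100,0),(0,100,14),(0,-100,14),(-10,100,14),(-10,-100,14)])/1e3
T2=unc((296,140),[(62,38),(345,47),(50,208),(325,213),(48,226),(322,230)])
S2=unc((150,140),[(140,165),(30,29),(284,165),(168,38)])
def rest(p):return R.from_euler('z',p[2]).as_matrix()@np.array([[c,0,-s],[0,1,0],[s,0,c]])
def res2(p):
    f=lambda X:X@rest(p).T+[p[0],p[1],p[3]]
    L=np.vstack([B[:2],[(-.005,.1,.014),(-.005,-.1,.014)]])
    return np.r_[(proj("top",f(B))-T2).ravel(),(proj("scene",f(L))-S2).ravel()]
g=least_squares(res2,[.5,-.2,0,.02],loss='soft_l1');print("stand",g.x);print(res2(g.x).reshape(-1,2))
json.dump(dict(cell=list(q.x),rest=list(g.x)),open("fit.json","w"))
E
python3 fit.py
```

```text
cell [0.5263 0.27   0.0263 0.2933 0.222 ]
[[[-1.5286  0.5019]
  [-0.5956  0.684 ]
  [-0.8533  0.1683]
  [-0.91    0.2494]
  [-1.0761 -0.5586]
  [-0.7085 -0.6887]
  [-0.4024 -0.9892]
  [-1.5046 -0.0421]]

 [[-0.215  -1.2628]
  [ 0.078  -0.3754]
  [ 0.0037 -0.0673]
  [-0.4736 -0.1544]
  [-1.8271 -1.0882]
  [-0.6057 -1.2809]
  [ 0.1138 -1.0739]
  [-0.635  -1.4935]]]
[[0.5046 0.3315 0.08  ]
 [0.5079 0.2075 0.08  ]
 [0.5578 0.3275 0.1   ]
 [0.5581 0.2149 0.1   ]]
stand [ 0.5419 -0.237  -0.05    0.0301]
[[-0.2909 -0.0881]
 [ 0.1048 -0.5596]
 [-0.2785  1.6178]
 [-0.4143  2.0257]
 [-0.0292  0.1713]
 [-0.1484  0.8196]
 [-2.0001  0.0272]
 [-2.1787  0.5869]
 [-0.1566 -0.6299]
 [-0.4132  0.0453]]
```

```bash
cat >> h.py <<'E'
F=json.load(open("fit.json")) if __import__("os").path.exists("fit.json") else None
def cell(x,y,z,F=F):
    p=F["cell"];return R.from_euler('z',p[2]).apply(np.array([x,y,z])/1e3)+[p[0],p[1],0]
def down(yaw): # tool x at world yaw (deg), pointing down
    a=np.radians(yaw);return np.array([[np.cos(a),np.sin(a),0],[np.sin(a),-np.cos(a),0],[0,0,-1.]])
def need(pos,rot):
    s=r.sense();A=np.array(s["ee_rot"]);d=np.array(pos)-np.array(s["tcp_pos"])
    print("t",s["time_s"],"tcp",np.array(s["tcp_pos"]),"F",np.array(s["wrist_force"]),"g",s["gripper_width"],s["gripper_force"],"joints",np.array(s["joints"]))
    print("shift in present tool axes mm",A.T@d*1e3,"| turn (tool) rad",R.from_matrix(A.T@np.array(rot)).as_rotvec(),"| shift after turn mm",np.array(rot).T@d*1e3)
def pin(side,a): # cell frame mm
    sg=1 if side=="L" else -1
    return np.array([22+38*np.sin(a),sg*(93-38*np.cos(a))])
def push(side,a,gap): # block centre, cell frame mm; normal at 55 deg
    sg=1 if side=="L" else -1;n=np.array([np.cos(np.radians(55)),sg*np.sin(np.radians(55))])
    return pin(side,a)-n*(16.5+gap)
E
python3 - <<'E'
from h import *
cy=np.degrees(F["cell"][2])
b=push("L",F["cell"][3],8);need(cell(*b,200),down(cy+55+180))
for a in(.29,.6,.9,1.2,1.5,1.85):print(a,cell(*push("L",a,0),94))
E
```

```text
t 0.1 tcp [ 0.2732 -0.5615  0.2406] F [1.1637 0.0225 0.1193] g 1.002365263025984 0.0 joints [-49.2378  22.0854   0.3874  -0.0256 -68.4121 -14.8166]
shift in present tool axes mm [-623.6054  662.5052   41.8215] | turn (tool) rad [ 0.0019  0.0004 -0.5336] | shift after turn mm [-873.9238  253.2913   40.5773]
0.29 [0.5485 0.3137 0.094 ]
0.6 [0.559 0.319 0.094]
0.9 [0.5671 0.327  0.094 ]
1.2 [0.5725 0.337  0.094 ]
1.5 [0.5747 0.3481 0.094 ]
1.85 [0.573  0.3612 0.094 ]
```

>>> drive_tool --steps '[0,0,0,-0.026,0.0276,0,0,0,0,0,-0.026,0.0276,0,0,0,0,0,-0.026,0.0276,0,0,0,0,0,-0.026,0.0276,0,0,0,0,0,-0.026,0.0276,0,0,0,0,0,-0.026,0.0276,0,0,0,0,0,-0.026,0.0276,0,0,0,0,0,-0.026,0.0276,0,0,0,0,0,-0.026,0.0276,0,0,0,0,0,-0.026,0.0276,0,0]'

```text
time_s: 0.93
tcp_pos: [0.3863, -0.1982, 0.2414]
ee_rot: [[-0.899, -0.437, -0.0], [-0.437, 0.899, 0.0], [0.0, 0.0, -1.0]]
wrist_force: [1.8, -0.3, 0.6]
gripper_width: 0.329
gripper_force: 0.0
```

>>> drive_tool --steps '[0,0,0,-0.026,0.0276,0,0,0,0,0,-0.026,0.0276,0,0,0,0,0,-0.026,0.0276,0,0,0,0,0,-0.026,0.0276,0,0,0,0,0,-0.026,0.0276,0,0,0,0,0,-0.026,0.0276,0,0,0,0,0,-0.026,0.0276,0,0,0,0,0,-0.026,0.0276,0,0,0,0,0,-0.026,0.0276,0,0,0,0,0,-0.026,0.0276,0,0]'

```text
time_s: 1.77
tcp_pos: [0.4994, 0.1637, 0.2413]
ee_rot: [[-0.899, -0.438, -0.001], [-0.438, 0.899, -0.0], [0.001, 0.0, -1.0]]
wrist_force: [1.0, 0.3, 0.8]
gripper_width: 0.006
gripper_force: 0.0
```

>>> drive_tool --steps '[0,0,0,-0.026,0.0276,0,0,0,0,0,-0.026,0.0276,0,0,0,0,0,-0.026,0.0276,0,0,0,0,-0.1067,0,0,0,0,0,0,-0.1067,0,0,0,0,0,0,-0.1067,0,0,0,0,0,0,-0.1067,0,0,0,0,0,0,-0.1067,0,0,0,0,0,0,0,0,0,0,0,0,0,0,0,0,0,0]'

```text
time_s: 2.6
tcp_pos: [0.5333, 0.2704, 0.2411]
ee_rot: [[-0.554, -0.832, -0.001], [-0.832, 0.554, -0.0], [0.001, 0.0, -1.0]]
wrist_force: [0.3, 0.2, 0.3]
gripper_width: 0.007
gripper_force: 0.0
```

Run:
```python
from h import *
import cv2
cy=np.degrees(F["cell"][2])
b=push("L",F["cell"][3],8);need(cell(*b,110),down(cy+55+180))
t=r.capture("top");s=r.capture("scene")
cv2.imwrite("pics/t1.png",t);cv2.imwrite("pics/s1.png",s)
tc=np.array(r.sense()["tcp_pos"]);print(proj("top",[tc,tc-[0,0,.019]]),proj("scene",[tc,tc-[0,0,.019]]))
cv2.imwrite("pics/m2.png",np.hstack([cv2.resize(t[150:250,110:210],(400,400),interpolation=2),cv2.resize(s[170:270,280:380],(400,400),interpolation=2)]))
```

```text
t 2.6 tcp [0.5333 0.2704 0.2411] F [0.3482 0.2025 0.2779] g 0.0065691690324082555 0.0 joints [ 42.38    19.4488  -3.5301  -0.0125 -67.0722 -76.0264]
shift in present tool axes mm [-36.7395  11.1534 131.0803] | turn (tool) rad [ 0.0004 -0.0008 -0.0028] | shift after turn mm [-36.6638  11.1047 131.1056]
[[151.9224 195.9376]
 [153.6567 196.2915]] [[320.3908 207.2418]
 [319.2421 213.3531]]
```

View pics/m2.png

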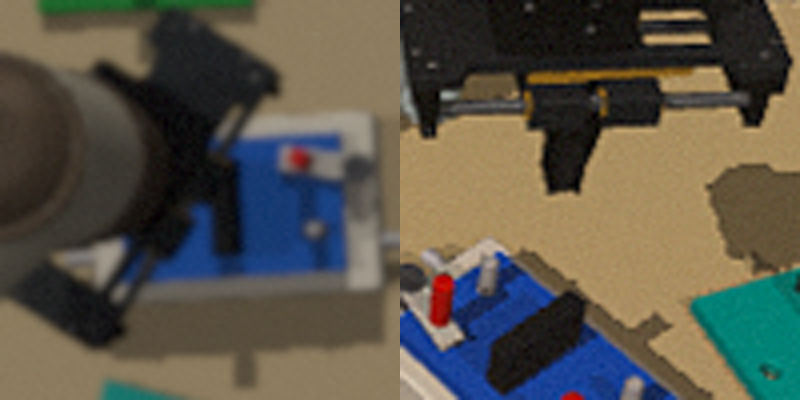

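Scene view: the closed fingertips show at about (320,217), within about 1 px of the projection in u, so the calibration is usable. Now I'll lower behind the left pin.

>>> drive_tool --steps '[0,0,0,-0.0367,0.011,0,0,0,0,0,0,0,0,0,0,0,0,0,0,0.036,0,0,0,0,0,0,0.036,0,0,0,0,0,0,0.036,0,0,0,0,0,0,0.025,0,0,0,0,0,0,0.014,0,0,0,0,0,0,0,0]'

```text
time_s: 3.37
tcp_pos: [0.5425, 0.3056, 0.0902]
ee_rot: [[-0.553, -0.833, -0.007], [-0.833, 0.553, -0.005], [0.008, 0.003, -1.0]]
wrist_force: [-0.6, -1.1, 0.4]
gripper_width: 0.006
gripper_force: 0.0
```

Run:
```python
from h import *
cy=np.degrees(F["cell"][2]);A=down(cy+235)
need(cell(*push("L",.29,8),94),A)
p=np.array(r.sense()["tcp_pos"])
for a in(.29,.5,.7,.9,1.1,1.3,1.5,1.7,1.85):
    q=cell(*push("L",a,0),94);print(a,np.array(r.sense()["ee_rot"]).T@(q-p)*1e3);p=q
```

```text
t 3.3667 tcp [0.5425 0.3056 0.0902] F [-0.5901 -1.0551  0.3817] g 0.0063353539022806575 0.0 joints [ 44.2369  29.9651 -10.2268  -0.0651 -50.2862 -77.7941]
shift in present tool axes mm [-2.0841 -0.527  -3.8269] | turn (tool) rad [ 0.0026 -0.008  -0.0019] | shift after turn mm [-2.1135 -0.541  -3.8087]
0.29 [-10.0838  -0.5119  -3.8906]
0.5 [-6.7355 -4.2515 -0.0648]
0.7 [-7.1059 -2.6589 -0.0636]
0.9 [-7.4925 -1.1941 -0.0629]
1.1 [-7.5804  0.3183 -0.0596]
1.3 [-7.3661  1.818  -0.054 ]
1.5 [-6.8581  3.2452 -0.0462]
1.7 [-6.0768  4.543  -0.0366]
1.85 [-3.8976  4.1518 -0.0202]
```

>>> drive_tool --steps '[0,0,0,-0.009,-0.0005,-0.002,0,0,0,0,-0.0067,-0.0042,0,0,0,0,0,-0.0071,-0.0027,0,0,0,0,0,-0.0075,-0.0012,0,0,0,0,0,-0.0076,0.0003,0,0,0,0,0,-0.0074,0.0018,0,0,0,0,0,-0.0069,0.0032,0,0,0,0,0,-0.006,0.0045,0,0,0,0,0,-0.0035,0.004,0,0,0,0,0,0,0,0,0]'

```text
time_s: 4.2
tcp_pos: [0.573, 0.3608, 0.0962]
ee_rot: [[-0.551, -0.834, -0.003], [-0.834, 0.551, -0.004], [0.005, 0.0, -1.0]]
wrist_force: [-3.0, -3.9, 2.2]
gripper_width: 0.004
gripper_force: 2.1
```

Run:
```python
from h import *
import cv2
cy=np.degrees(F["cell"][2]);A=down(cy+235)
need(cell(*push("L",1.85,0),94),A)
s=r.capture("scene");cv2.imwrite("pics/s2.png",s)
m=cv2.inRange(cv2.cvtColor(s,cv2.COLOR_BGR2HSV),(0,150,90),(6,255,255))|cv2.inRange(cv2.cvtColor(s,cv2.COLOR_BGR2HSV),(174,150,90),(180,255,255))
n,l,st,c=cv2.connectedComponentsWithStats(m)
for i in range(1,n):
    if st[i,4]>6: print(st[i],c[i])
for a in(0.22,1.5,1.6,1.7,1.8,1.9):
    d=[cell(*pin(k,a),z) for k in"LR" for z in(100,81)];print(a,proj("scene",d).ravel())
```

```text
t 4.2 tcp [0.573  0.3608 0.0962] F [-3.0013 -3.9128  2.2207] g 0.003906427324193557 2.1289908327162266 joints [ 45.8615  34.0299  -1.5198   0.0427 -54.7312 -79.3385]
shift in present tool axes mm [-0.3414  0.2941  2.1579] | turn (tool) rad [ 0.0003 -0.0049  0.0007] | shift after turn mm [-0.3306  0.295   2.1595]
[334  32   9   9  66] [337.9697  35.8182]
[288 239   5   9  37] [289.8378 242.5135]
[327 288   8  14  76] [329.9211 293.9737]
0.22 [322.7138 268.2715 321.5991 273.148  289.9279 239.2106 289.3273 244.1484]
1.5 [324.7507 284.957  323.5618 289.7755 271.9039 236.4866 271.5469 241.4303]
1.6 [325.977  286.123  324.7667 290.9365 270.8927 235.5957 270.55   240.5403]
1.7 [327.3238 287.2012 326.0905 292.0101 270.0035 234.6414 269.6735 239.5868]
1.8 [328.7777 288.1796 327.5198 292.9841 269.2447 233.6343 268.9255 238.5804]
1.9 [330.3235 289.0469 329.04   293.8474 268.6231 232.585  268.313  237.5318]
```

The left pin is now at (330,294), which matches a dog angle of about 1.9, with a light 5 N contact: fully out. Next, the right dog.

>>> drive_tool --steps '[0,0,0,0.012,0,-0.015,0,0,0,0,0,0,-0.04,0,0,0,-0.12,0,0,0,0,0,0,-0.12,0,0,0,0,0,0,-0.12,0,0,0,0,0,0,-0.12,0,0,0,0,0,0,-0.12,0,0,0,0,0,0,-0.12,0,0,0,0,0,0,-0.12,0,0,0,0,0,0,-0.12,0,0,0,0]'

```text
time_s: 5.08
tcp_pos: [0.5676, 0.3529, 0.1517]
ee_rot: [[0.373, -0.928, 0.001], [-0.928, -0.373, 0.002], [-0.001, -0.002, -1.0]]
wrist_force: [0.3, -0.9, 0.2]
gripper_width: 0.008
gripper_force: 0.0
```

>>> drive_tool --steps '[0,0,-0.12,0,0,0,0,0,0,-0.12,0,0,0,0,0,0,0,0,0,0,0]'

```text
time_s: 5.33
tcp_pos: [0.5676, 0.3527, 0.1518]
ee_rot: [[0.58, -0.815, 0.001], [-0.815, -0.58, 0.002], [-0.001, -0.002, -1.0]]
wrist_force: [0.2, -0.5, -0.3]
gripper_width: 0.009
gripper_force: 0.0
```

Run:
```python
from h import *
cy=np.degrees(F["cell"][2]);A=down(cy-55)
need(cell(*push("R",.222,8),94),A)
```

```text
t 5.3333 tcp [0.5676 0.3527 0.1518] F [ 0.1591 -0.5049 -0.2997] g 0.008501794724173095 0.0 joints [ 45.6838  30.0403   0.1263  -0.022  -59.9719 -10.2522]
shift in present tool axes mm [82.3509 88.2258 57.5289] | turn (tool) rad [-0.0019  0.0007 -0.019 ] | shift after turn mm [80.6229 89.6639 57.7526]
```

>>> drive_tool --steps '[0,0,-0.019,0,0,0,0,0,0,0,0.0269,0.0299,0,0,0,0,0,0.0269,0.0299,0,0,0,0,0,0.0269,0.0299,0,0,0,0,0,0,0,0,0,0,0,0,0,0,0.025,0,0,0,0,0,0,0.021,0,0,0,0,0,0,0.0115,0,0,0,0,0,0,0,0]'

```text
time_s: 6.08
tcp_pos: [0.5417, 0.2325, 0.0913]
ee_rot: [[0.591, -0.807, -0.005], [-0.807, -0.591, -0.003], [-0.001, 0.005, -1.0]]
wrist_force: [0.1, -0.4, -0.8]
gripper_width: 0.008
gripper_force: 0.0
```

Run:
```python
from h import *
cy=np.degrees(F["cell"][2]);A=down(cy-55)
need(cell(*push("R",.22,8),94),A)
p=np.array(r.sense()["tcp_pos"])
for a in(.22,.5,.7,.9,1.1,1.3,1.5,1.7,1.86):
    q=cell(*push("R",a,0),94);print(a,np.array(r.sense()["ee_rot"]).T@(q-p)*1e3);p=q
```

```text
t 6.0833 tcp [0.5417 0.2325 0.0913] F [ 0.0555 -0.3648 -0.8226] g 0.008109236099380402 0.0 joints [ 38.9358  27.1274 -15.2773  -0.0649 -47.8895  -2.6856]
shift in present tool axes mm [-0.6474 -2.6874 -2.693 ] | turn (tool) rad [ 0.0052  0.0006 -0.0053] | shift after turn mm [-0.6315 -2.7046 -2.6795]
0.22 [ 7.3525 -2.7296 -2.698 ]
0.5 [ 8.7216 -6.0336 -0.0364]
0.7 [ 7.0869 -2.7097 -0.0182]
0.9 [ 7.484  -1.2478 -0.0109]
1.1 [ 7.5827  0.2639 -0.0031]
1.3 [7.3792 1.7651 0.0047]
1.5 [6.8814 3.1959 0.0124]
1.7 [6.1093 4.4993 0.0196]
1.86 [4.1666 4.4189 0.0204]
```

>>> drive_tool --steps '[0,0,0,0.0073,-0.0027,0,0,0,0,0,0.0087,-0.006,0,0,0,0,0,0.0071,-0.0027,0,0,0,0,0,0.0075,-0.0012,0,0,0,0,0,0.0076,0.0003,0,0,0,0,0,0.0074,0.0018,0,0,0,0,0,0.0069,0.0032,0,0,0,0,0,0.0061,0.0045,0,0,0,0,0,0.0041,0.0044,0,0,0,0,0,0,0,0,0]'

```text
time_s: 6.92
tcp_pos: [0.579, 0.1822, 0.0943]
ee_rot: [[0.592, -0.806, 0.001], [-0.806, -0.592, 0.003], [-0.002, -0.003, -1.0]]
wrist_force: [-1.0, 4.2, -0.3]
gripper_width: 0.007
gripper_force: 1.6
```

```bash
cat > red.py <<'E'
from h import *
import cv2
def red(n,f):
    s=r.capture(n);cv2.imwrite(f,s);h=cv2.cvtColor(s,cv2.COLOR_BGR2HSV)
    m=cv2.inRange(h,(0,150,90),(6,255,255))|cv2.inRange(h,(174,150,90),(180,255,255))
    k,l,st,c=cv2.connectedComponentsWithStats(m)
    for i in range(1,k):
        if st[i,4]>6: print(n,st[i],c[i])
    return s
E
python3 - <<'E'
from red import *
red("scene","pics/s3.png")
for a in(1.6,1.8,1.9):
    d=[cell(*pin(k,a),81) for k in"LR"];print(a,proj("scene",d).ravel())
cy=np.degrees(F["cell"][2]);A=down(cy)
need(cell(0,0,150),A)
E
```

```text
scene [334  32   9   9  66] [337.9545  35.8333]
scene [327 288   8  14  74] [329.8784 294.0946]
1.6 [324.7667 290.9365 270.55   240.5403]
1.8 [327.5198 292.9841 268.9255 238.5804]
1.9 [329.04   293.8474 268.313  237.5318]
t 6.9667 tcp [0.5788 0.182  0.0942] F [-0.9874  2.6131  0.8535] g 0.006344779264636791 1.3827406894415617 joints [ 32.6961  28.182  -12.8065  -0.0894 -48.9403   3.6819]
shift in present tool axes mm [-102.0511   -9.9082  -55.6549] | turn (tool) rad [-0.0017  0.0004 -0.9632] | shift after turn mm [-50.1473 -89.3529 -55.7796]
```

>>> drive_tool --steps '[0,0,0,-0.012,0,-0.01,0,0,0,0,0,0,-0.04,0,0,0,0,0,0,-0.04,0,0,0,-0.12,0,0,-0.02,0,0,0,-0.12,0,0,0,0,0,0,-0.12,0,0,0,0,0,0,-0.12,0,0,0,0,0,0,-0.12,0,0,0,0,0,0,-0.12,0,0,0,0,0,0,-0.12,0,0,0,0]'

```text
time_s: 7.8
tcp_pos: [0.5711, 0.1911, 0.2048]
ee_rot: [[0.996, -0.09, -0.0], [-0.09, -0.996, -0.001], [-0.0, 0.001, -1.0]]
wrist_force: [-0.2, -0.5, 0.8]
gripper_width: 0.004
gripper_force: 0.0
```

>>> drive_tool --steps '[0,0,-0.12,0,0,0,1,0,0,0,-0.033,-0.018,0,1,0,0,0,-0.033,-0.018,0,1,0,0,0,-0.033,-0.018,0,1,0,0,0,-0.033,-0.018,0,1,0,0,0,-0.033,-0.018,0,1,0,0,0,0,0,0,1]'

```text
time_s: 8.38
tcp_pos: [0.4, 0.2784, 0.2049]
ee_rot: [[1.0, 0.029, -0.001], [0.029, -1.0, -0.0], [-0.001, 0.0, -1.0]]
wrist_force: [-0.1, -0.1, -0.9]
gripper_width: 0.448
gripper_force: 0.0
```

Run:
```python
from red import *
t=red("top","pics/t4.png");s=red("scene","pics/s4.png")
for a in(1.6,1.8,1.9):
    print(a,proj("scene",[cell(*pin(k,a),81) for k in"LR"]).ravel(),proj("top",[cell(*pin(k,a),100) for k in"LR"]).ravel())
need(cell(0,0,150),down(np.degrees(F["cell"][2])))
f=lambda im,x,y:cv2.resize(im[y:y+75,x:x+75],(400,400),interpolation=2)
cv2.imwrite("pics/m4.png",np.hstack([f(t,132,166),f(s,270,230)]))
```

```text
top [200 177   4   4  11] [201.5455 178.1818]
top [124 181   5   4  14] [125.7857 182.5714]
scene [334  32   9   9  66] [337.9697  35.8182]
scene [267 232   5  13  57] [268.8246 237.8947]
scene [327 288   8  14  76] [329.9211 293.9737]
1.6 [324.7667 290.9365 270.55   240.5403] [128.8543 181.0414 196.7538 177.5349]
1.8 [327.5198 292.9841 268.9255 238.5804] [126.1474 181.533  199.4787 177.7452]
1.9 [329.04   293.8474 268.313  237.5318] [124.841  181.9772 200.8103 178.0524]
t 8.4833 tcp [0.4035 0.2778 0.2051] F [-0.278  -0.2506 -0.0795] g 0.540540347489236 0.0 joints [ 53.6112  10.7036 -21.2509   0.0446 -58.012   37.9201]
shift in present tool axes mm [122.4752  11.1485  55.1861] | turn (tool) rad [-0.0001 -0.0009  0.0008] | shift after turn mm [122.5326  11.0471  55.079 ]
```

View pics/m4.png

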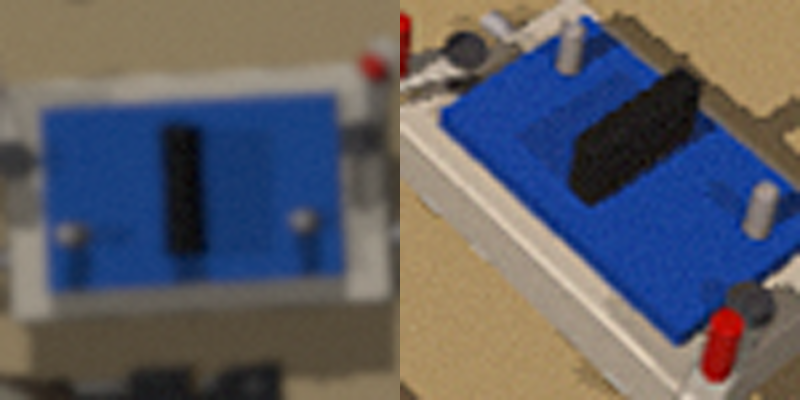

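Both views show the dogs fully out, with pins at (201.5,178) and (126,182.6) in the top view, which is the 1.9 stop. Blue plate and rib are clear. Next, I straddle the rib with the fingers half open.

>>> drive_tool --steps '[0,0,0,0.0306,0.0028,0,0.5,0,0,0,0.0306,0.0028,0,0.5,0,0,0,0.0306,0.0028,0,0.5,0,0,0,0.0306,0.0026,0,0.5,0,0,0,0,0,0,0.5,0,0,0,0,0,0.036,0.5,0,0,0,0,0,0.036,0.5,0,0,0,0,0,0.03,0.5,0,0,0,0,0,0.01,0.5,0,0,0,0,0,0,0.5]'

```text
time_s: 9.32
tcp_pos: [0.5263, 0.2674, 0.0892]
ee_rot: [[1.0, 0.022, -0.005], [0.022, -1.0, -0.005], [-0.005, 0.005, -1.0]]
wrist_force: [0.6, 0.5, 0.3]
gripper_width: 0.503
gripper_force: 0.0
```

Run:
```python
from h import *
need(cell(0,0,78),down(np.degrees(F["cell"][2])))
```

```text
t 9.3167 tcp [0.5263 0.2674 0.0892] F [0.5872 0.4793 0.2817] g 0.5026276525163214 0.0 joints [ 42.6406  27.3892 -15.2065  -0.0039 -47.8139  48.6395]
shift in present tool axes mm [ 0.0909 -2.6332 11.2178] | turn (tool) rad [ 0.0047  0.0054 -0.004 ] | shift after turn mm [ 0.0407 -2.5805 11.2303]
```

>>> drive_tool --steps '[0,0,0,0,0,0.009,0.5,0,0,0,0,0,0,0.4,0,0,0,0,0,0,0.3,0,0,0,0,0,0,0.25,0,0,0,0,0,0,0.25,0,0,0,0,0,0,0.25]'

```text
time_s: 9.82
tcp_pos: [0.5279, 0.2698, 0.0841]
ee_rot: [[1.0, 0.024, 0.001], [0.024, -1.0, 0.001], [0.001, -0.001, -1.0]]
wrist_force: [0.1, 0.1, 0.1]
gripper_width: 0.27
gripper_force: 0.0
```

>>> drive_tool --steps '[0,0,0,0,0,0,0.22,0,0,0,0,0,0,0.22,0,0,0,0,0,0,0.22,0,0,0,0,0,0,0.22]'

```text
time_s: 10.15
tcp_pos: [0.5275, 0.2695, 0.0831]
ee_rot: [[1.0, 0.024, 0.0], [0.024, -1.0, 0.0], [0.0, -0.0, -1.0]]
wrist_force: [1.2, 0.5, -0.4]
gripper_width: 0.223
gripper_force: 0.0
```

>>> drive_tool --steps '[0,0,0,0,0,0.005,0.22,0,0,0,0,0,0,0.22,0,0,0,0,0,0,0.2,0,0,0,0,0,0,0.19,0,0,0,0,0,0,0.18,0,0,0,0,0,0,0.17,0,0,0,0,0,0,0.17]'

```text
time_s: 10.73
tcp_pos: [0.5275, 0.2697, 0.0779]
ee_rot: [[1.0, 0.024, 0.0], [0.024, -1.0, 0.0], [0.0, -0.0, -1.0]]
wrist_force: [0.4, 0.6, -2.0]
gripper_width: 0.183
gripper_force: 30.0
```

>>> drive_tool --steps '[0,0,0,0,0,0,0,0,0,0,0,0,0,0,0,0,0,0,0,0,0,0,0,0,0,0,0,0,0,0,0,0,0,0,0]'

```text
time_s: 11.15
tcp_pos: [0.5274, 0.2693, 0.0779]
ee_rot: [[1.0, 0.024, -0.0], [0.024, -1.0, -0.0], [-0.0, 0.0, -1.0]]
wrist_force: [-0.2, 0.6, -2.4]
gripper_width: 0.184
gripper_force: 30.0
```

>>> drive_tool --steps '[0,0,0,0,0,-0.003,0,0,0,0,0,0,-0.005,0,0,0,0,0,0,-0.005,0,0,0,0,0,0,-0.005,0,0,0,0,0,0,-0.005,0,0,0,0,0,0,-0.005,0,0,0,0,0,0,-0.005,0,0,0,0,0,0,-0.005,0,0,0,0,0,0,-0.005,0,0,0,0,0,0,-0.005,0]'

```text
time_s: 11.98
tcp_pos: [0.5274, 0.2694, 0.1266]
ee_rot: [[1.0, 0.024, -0.0], [0.024, -1.0, -0.0], [-0.0, 0.0, -1.0]]
wrist_force: [-0.3, 0.5, -3.5]
gripper_width: 0.181
gripper_force: 30.0
```

>>> drive_tool --steps '[0,0,0,0,0,-0.007,0,0,0,0,0,0,-0.01,0,0,0,0,0,0,-0.015,0,0,0,0,0,0,-0.02,0,0,0,0,0,0,-0.02,0,0,0,0,0,0,-0.025,0,0,0,0,0,0,-0.025,0,0,0,0,0,0,-0.02,0,0,0,0,0,0,0,0,0,0,0,0,0,0,0]'

```text
time_s: 12.82
tcp_pos: [0.5275, 0.2697, 0.2692]
ee_rot: [[1.0, 0.023, 0.002], [0.023, -1.0, 0.002], [0.002, -0.002, -1.0]]
wrist_force: [0.3, -0.1, -4.4]
gripper_width: 0.179
gripper_force: 30.0
```

```bash
cat >> h.py <<'E'
def rest():
    p=F["rest"];c,s=np.cos(np.pi/6),np.sin(np.pi/6)
    return R.from_euler('z',p[2]).as_matrix()@np.array([[c,0,-s],[0,1,0],[s,0,c]]),np.array([p[0],p[1],p[3]])
def resttcp(x,y,z): # tool pose with plate origin at rest (x,y,z) mm
    M,o=rest();return o+M@(np.array([x,y,z+38])/1e3),np.c_[M[:,0],-M[:,1],-M[:,2]]
E
python3 - <<'E'
from red import *
t=r.capture("top");s=r.capture("scene");cv2.imwrite("pics/t5.png",t);cv2.imwrite("pics/s5.png",s)
f=lambda im,x,y,w,h:cv2.resize(im[y:y+h,x:x+w],(400,400),interpolation=2)
cv2.imwrite("pics/m5.png",np.hstack([f(t,290,135,110,110),f(s,260,130,140,140)]))
p,A=resttcp(50,0,60);print(p,A);p[2]=.27;M=down(np.degrees(F["rest"][2]));need(p,M);need(p,A)
E
```

```text
[ 0.5362 -0.2367  0.14  ] [[ 0.8649 -0.05    0.4994]
 [-0.0433 -0.9987 -0.025 ]
 [ 0.5    -0.     -0.866 ]]
t 12.9167 tcp [0.5265 0.2689 0.2663] F [-0.1219 -0.2946 -4.4723] g 0.18214686903692967 29.98023960739374 joints [ 42.7097  17.9296  -2.0569  -0.0693 -70.2074  48.6496]
shift in present tool axes mm [ -2.0539 505.7081  -3.0401] | turn (tool) rad [0.0015 0.0032 0.0733] | shift after turn mm [ 35.0209 504.4934  -3.7461]
t 12.9167 tcp [0.5265 0.2689 0.2663] F [-0.1219 -0.2946 -4.4723] g 0.18214686903692967 29.98023960739374 joints [ 42.7097  17.9296  -2.0569  -0.0693 -70.2074  48.6496]
shift in present tool axes mm [ -2.0539 505.7081  -3.0401] | turn (tool) rad [-0.0177  0.5266  0.0721] | shift after turn mm [ 32.2021 504.4934  14.2663]
```

View pics/m5.png

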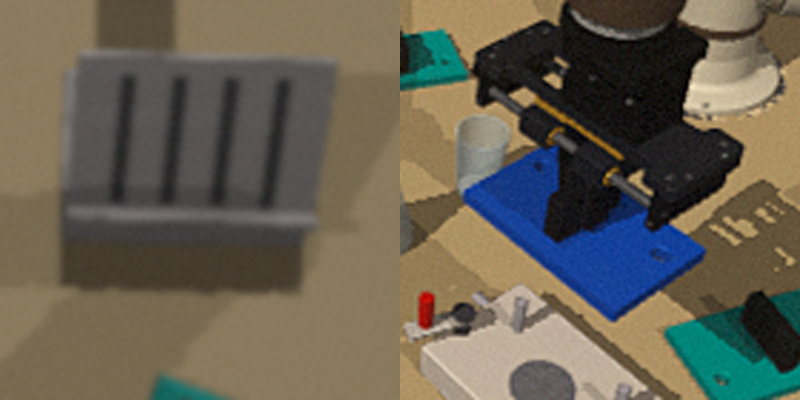

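The plate is held level and clear of the dowels. Now I carry it over to the stand.

>>> drive_tool --steps '[0,0,0,0,0.015,0,0,0,0,0,0,0.03,0,0,0,0,0,0,0.038,0,0,0,0,0,0,0.038,0,0,0,0,0,0,0.038,0,0,0,0,0,0,0.038,0,0,0,0,0,0,0.038,0,0,0,0,0,0,0.038,0,0,0,0,0,0,0.038,0,0,0,0,0,0,0.038,0,0]'

```text
time_s: 13.75
tcp_pos: [0.5343, -0.0817, 0.2664]
ee_rot: [[1.0, 0.024, -0.003], [0.024, -1.0, -0.0], [-0.003, 0.0, -1.0]]
wrist_force: [0.3, 1.0, -4.5]
gripper_width: 0.184
gripper_force: 30.0
```

>>> drive_tool --steps '[0,0,0,0,0.038,0,0,0,0,0,0,0.038,0,0,0,0,0,0,0.038,0,0,0,0,0,0,0.03,0,0,0,0,0,0,0.012,0,0,0,0,0.073,0,0,0,0,0,0.0875,0,0,0,0,0,0,0.0875,0,0,0,0,0,0,0.0875,0,0,0,0,0,0,0.0875,0,0,0,0,0]'

```text
time_s: 14.58
tcp_pos: [0.5381, -0.2352, 0.2664]
ee_rot: [[0.938, -0.049, 0.343], [-0.047, -0.999, -0.017], [0.343, -0.0, -0.939]]
wrist_force: [-0.1, 0.2, -3.7]
gripper_width: 0.184
gripper_force: 30.0
```

>>> drive_tool --steps '[0,0.0875,0,0,0,0,0,0,0.0865,0,0,0,0,0,0,0,0,0,0,0,0,0,0,0,0,0,0,0]'

```text
time_s: 14.92
tcp_pos: [0.5374, -0.2352, 0.2664]
ee_rot: [[0.868, -0.049, 0.495], [-0.043, -0.999, -0.024], [0.495, -0.001, -0.869]]
wrist_force: [0.2, 0.3, -3.9]
gripper_width: 0.18
gripper_force: 30.0
```

Run:
```python
from h import *
p,A=resttcp(50,0,60);need(p,A)
```

```text
t 14.9167 tcp [ 0.5374 -0.2352  0.2664] F [ 0.2399  0.2973 -3.8595] g 0.18005294378411643 29.98024073895067 joints [ -9.6374   6.0492 -20.8835  -6.1239 -33.7049 101.0052]
shift in present tool axes mm [-63.6082   1.6395 109.2263] | turn (tool) rad [-0.0008  0.0054  0.0003] | shift after turn mm [-64.1967   1.5689 108.8825]
```

>>> drive_tool --steps '[0,0.0054,0,-0.027,0.0008,0,0,0,0,0,-0.027,0.0008,0,0,0,0,0,0,0,0.03,0,0,0,0,0,0,0.035,0,0,0,0,0,0,0.035,0,0,0,0,0,0,0.029,0,0,0,0,0,0,0.015,0,0,0,0,0,0,0,0,0,0,0,0,0,0,0]'

```text
time_s: 15.67
tcp_pos: [0.566, -0.2381, 0.1152]
ee_rot: [[0.864, -0.048, 0.501], [-0.042, -0.999, -0.024], [0.502, -0.0, -0.865]]
wrist_force: [0.1, 0.6, -3.9]
gripper_width: 0.18
gripper_force: 30.0
```

Run:
```python
from red import *
p,A=resttcp(60,0,25);need(p,A)
t=r.capture("top");s=r.capture("scene");cv2.imwrite("pics/t6.png",t);cv2.imwrite("pics/s6.png",s)
f=lambda im,x,y,w,h:cv2.resize(im[y:y+h,x:x+w],(400,400),interpolation=2)
cv2.imwrite("pics/m6.png",np.hstack([f(t,290,135,100,100),f(s,145,130,100,100)]))
```

```text
t 15.6667 tcp [ 0.566  -0.2381  0.1152] F [ 0.1029  0.5579 -3.9247] g 0.1802293500750817 29.980274755507708 joints [ -9.9429  19.5279 -26.1347 -14.2188 -14.8504 109.9847]
shift in present tool axes mm [-3.4868  0.0395 -1.3752] | turn (tool) rad [-0.0011 -0.0021  0.0016] | shift after turn mm [-3.4896  0.0468 -1.3679]
```

View pics/m6.png

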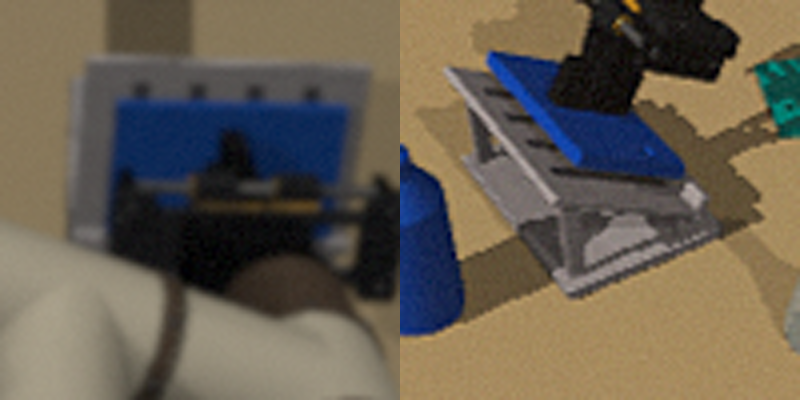

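The plate is over the board, its upper edge centred at montage u≈233 against about 224 for the board; parallax from its height accounts for the difference. Joint 5 has a small margin, so I descend slowly.

>>> drive_tool --steps '[0,0,0,0,0,0.004,0,0,0,0,0,0,0.004,0,0,0,0,0,0,0.004,0,0,0,0,0,0,0.003,0,0,0,0,0,0,0,0]'

```text
time_s: 16.18
tcp_pos: [0.5732, -0.2387, 0.1035]
ee_rot: [[0.862, -0.049, 0.504], [-0.042, -0.999, -0.025], [0.505, 0.0, -0.863]]
wrist_force: [0.0, -0.5, -3.5]
gripper_width: 0.181
gripper_force: 30.0
```

Run:
```python
from h import *
p,A=resttcp(60,0,0);need(p,A)
```

```text
t 16.1833 tcp [ 0.5732 -0.2387  0.1035] F [ 0.0358 -0.5411 -3.5446] g 0.18138422612499058 29.980127890594304 joints [ -9.9476  21.0931 -25.5986 -15.3934 -13.6407 111.1403]
shift in present tool axes mm [-3.8966 -0.1525  9.8655] | turn (tool) rad [-0.0003 -0.0058  0.0007] | shift after turn mm [-3.8394 -0.1531  9.8879]
```

>>> drive_tool --steps '[0,-0.0055,0,-0.002,0,0.003,0,0,0,0,-0.002,0,0.003,0,0,0,0,0,0,0,0,0,0,0,0,0,0,0]'

```text
time_s: 16.52
tcp_pos: [0.5739, -0.2388, 0.1023]
ee_rot: [[0.861, -0.048, 0.507], [-0.04, -0.999, -0.026], [0.508, 0.002, -0.862]]
wrist_force: [-15.2, 7.5, 24.8]
gripper_width: 0.185
gripper_force: 30.0
```

>>> drive_tool --steps '[0,0,0,0,0,0.0015,0,0,0,0,0,0,0.0015,0,0,0,0,0,0,0,0]'

```text
time_s: 16.77
tcp_pos: [0.5749, -0.2388, 0.1011]
ee_rot: [[0.86, -0.048, 0.508], [-0.04, -0.999, -0.025], [0.508, 0.001, -0.861]]
wrist_force: [-23.2, 9.5, 34.6]
gripper_width: 0.181
gripper_force: 30.0
```

Run:
```python
from h import *
p,A=resttcp(50,0,0);need(p,A)
```

```text
t 16.7667 tcp [ 0.5749 -0.2388  0.1011] F [-23.1866   9.4665  34.5974] g 0.18074530964498015 30.001147761940956 joints [ -9.9797  21.4128 -25.4658 -15.9219 -13.2539 111.816 ]
shift in present tool axes mm [-14.1619  -0.2592   6.837 ] | turn (tool) rad [ 0.0001 -0.0096  0.0029] | shift after turn mm [-14.096   -0.2183   6.9732]
```

>>> drive_tool --steps '[0,0,0,0,0,-0.003,0,0,0,0,0,0,0,0]'

```text
time_s: 16.93
tcp_pos: [0.5731, -0.2388, 0.1002]
ee_rot: [[0.862, -0.049, 0.504], [-0.042, -0.999, -0.025], [0.505, 0.001, -0.863]]
wrist_force: [-13.2, 4.4, 19.4]
gripper_width: 0.185
gripper_force: 30.0
```

Run:
```python
from red import *
p,A=resttcp(50,0,0);need(p,A);print(r.sense()["moment"])
s=r.capture("scene");t=r.capture("top");cv2.imwrite("pics/s7.png",s);cv2.imwrite("pics/t7.png",t)
cv2.imwrite("pics/m7.png",np.hstack([cv2.resize(s[130:220,150:240],(500,500),interpolation=2),cv2.resize(t[145:195,300:385],(300,176),interpolation=2)[[min(i,175) for i in range(500)]]]))
```

```text
t 16.9333 tcp [ 0.5731 -0.2388  0.1002] F [-13.2119   4.3779  19.3716] g 0.1851648234795495 29.998950781300664 joints [ -9.9757  21.3994 -25.6576 -15.7265 -13.2884 111.5534]
shift in present tool axes mm [-12.1237  -0.2958   6.952 ] | turn (tool) rad [ 0.0002 -0.0057  0.0015] | shift after turn mm [-12.0843  -0.2768   7.021 ]
[1.0381 1.4913 0.7062]
```

View pics/m7.png

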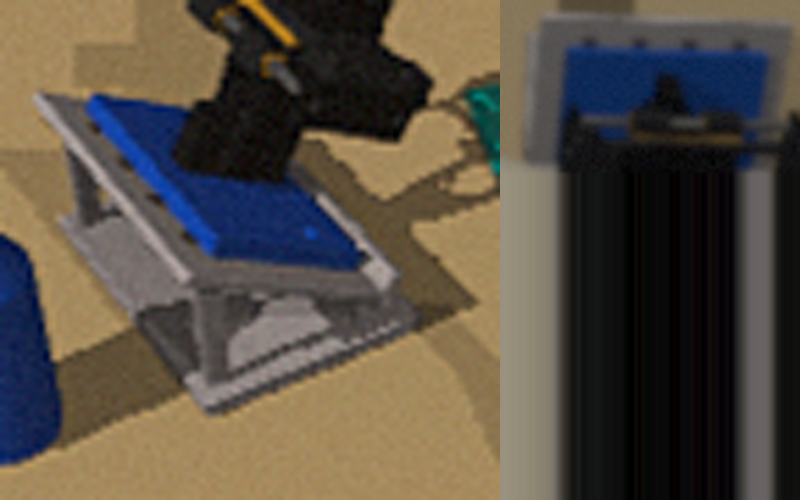

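The plate now lies on the board close to the lip, so the face is about 7 mm higher than my fit. I'll ease the load and slide down-slope until it meets the lip.

>>> drive_tool --steps '[0,-0.005,0,0,0,-0.002,0,0,0,0,-0.002,0,0,0,0,0,0,-0.002,0,0,0,0,0,0,0,0,0,0]'

```text
time_s: 17.37
tcp_pos: [0.5715, -0.239, 0.0993]
ee_rot: [[0.863, -0.049, 0.503], [-0.041, -0.999, -0.027], [0.504, 0.003, -0.864]]
wrist_force: [-1.2, 2.0, 9.0]
gripper_width: 0.18
gripper_force: 30.0
```

```bash
cat > q.py <<'E'
from h import *
p,A=resttcp(50,0,0);need(p,A);s=r.sense();M,_=rest()
print("F in rest axes",M.T@np.array(s["wrist_force"]),"mom",M.T@np.array(s["moment"]))
E
python3 q.py
```

```text
t 17.3667 tcp [ 0.5715 -0.239   0.0993] F [-1.2068  1.9731  8.9641] g 0.18048270969322414 30.003537707962096 joints [ -9.9721  21.3762 -25.916  -15.564  -13.1032 111.4635]
shift in present tool axes mm [-10.3018  -0.6248   7.0328] | turn (tool) rad [ 0.0015 -0.0044  0.0025] | shift after turn mm [-10.2723  -0.589    7.0789]
F in rest axes [3.3528 1.9103 8.4151] mom [0.6758 0.1469 0.0486]
```

>>> drive_tool --steps '[0,0,0,-0.002,0,0,0,0,0,0,-0.002,0,0,0,0,0,0,0,0,0,0]'

```text
time_s: 17.62
tcp_pos: [0.5687, -0.2393, 0.0977]
ee_rot: [[0.862, -0.049, 0.504], [-0.04, -0.999, -0.028], [0.505, 0.003, -0.863]]
wrist_force: [-0.1, 0.3, 7.6]
gripper_width: 0.185
gripper_force: 30.0
```

```bash
python3 q.py
```

```text
t 17.6167 tcp [ 0.5687 -0.2393  0.0977] F [-0.0823  0.3475  7.6352] g 0.18474796680728972 30.0093685509637 joints [-10.0961  21.3373 -26.1913 -16.0685 -12.8015 112.0948]
shift in present tool axes mm [-7.1179 -1.0614  7.0305] | turn (tool) rad [ 0.0023 -0.0059  0.0028] | shift after turn mm [-7.079  -1.0258  7.0748]
F in rest axes [3.7314 0.343  6.6621] mom [ 0.3349 -0.0413  0.1263]
```

>>> drive_tool --steps '[0,0,0,-0.002,0,0,0,0,0,0,-0.001,0,0,0,0,0,0,0,0,0,0]'

```text
time_s: 17.87
tcp_pos: [0.567, -0.2395, 0.0967]
ee_rot: [[0.861, -0.049, 0.506], [-0.041, -0.999, -0.028], [0.507, 0.004, -0.862]]
wrist_force: [1.9, 0.2, 7.5]
gripper_width: 0.185
gripper_force: 30.0
```

```bash
python3 q.py
```

```text
t 17.8667 tcp [ 0.567  -0.2395  0.0967] F [1.876  0.2122 7.5365] g 0.1845885684943986 30.0241857371293 joints [-10.1778  21.3088 -26.3605 -16.4673 -12.5667 112.55  ]
shift in present tool axes mm [-5.2222 -1.2974  7.0321] | turn (tool) rad [ 0.0028 -0.0079  0.0025] | shift after turn mm [-5.17   -1.2641  7.0765]
F in rest axes [5.3817 0.3057 5.5952] mom [ 0.1989 -0.3637 -0.1041]
```

>>> drive_tool --steps '[0,0,0,-0.002,0,0,0,0,0,0,0,0,0,0,0,0,0,0,0,0,0]'

```text
time_s: 18.12
tcp_pos: [0.567, -0.2395, 0.0967]
ee_rot: [[0.86, -0.049, 0.509], [-0.04, -0.999, -0.029], [0.509, 0.005, -0.86]]
wrist_force: [5.7, 1.1, 7.3]
gripper_width: 0.178
gripper_force: 30.0
```

```bash
python3 q.py
```

```text
t 18.1167 tcp [ 0.567  -0.2395  0.0967] F [5.6718 1.056  7.2959] g 0.1780414233079746 30.035942438989878 joints [-10.2017  21.2916 -26.3948 -16.7317 -12.3759 112.8746]
shift in present tool axes mm [-5.1817 -1.3302  7.0194] | turn (tool) rad [ 0.0034 -0.011   0.0033] | shift after turn mm [-5.1084 -1.2892  7.0805]
F in rest axes [8.508  1.3384 3.5125] mom [ 0.4766 -0.9429 -0.0599]
```

>>> drive_tool --steps '[0,0,0,-0.002,0,0,0,0,0,0,0,0,0,0,0,0,0,0,0,0,0]'

```text
time_s: 18.37
tcp_pos: [0.5668, -0.2395, 0.0968]
ee_rot: [[0.858, -0.049, 0.512], [-0.039, -0.999, -0.03], [0.512, 0.005, -0.859]]
wrist_force: [6.7, 1.4, 7.5]
gripper_width: 0.183
gripper_force: 30.0
```

```bash
python3 q.py
```

```text
t 18.3667 tcp [ 0.5668 -0.2395  0.0968] F [6.7397 1.3824 7.501 ] g 0.18250799213181176 30.048710983246565 joints [-10.2285  21.2491 -26.442  -17.0164 -12.181  113.2101]
shift in present tool axes mm [-5.1121 -1.3517  7.2069] | turn (tool) rad [ 0.004  -0.0145  0.0039] | shift after turn mm [-5.0124 -1.303   7.2855]
F in rest axes [9.5201 1.7177 3.165 ] mom [ 0.8178 -1.5706 -0.1073]
```

It's stopped against the lip at a fit-frame x of about 55, consistent with only the stand's height being off. Next I square the tilt, ease the load, then release.

>>> drive_tool --steps '[0,-0.007,0,0.001,0,0.001,0,0,-0.006,0,0.001,0,0.001,0,0,0,0,0,0,0,0,0,0,0,0,0,0,0]'

```text
time_s: 18.7
tcp_pos: [0.5671, -0.2395, 0.0967]
ee_rot: [[0.866, -0.049, 0.498], [-0.04, -0.999, -0.028], [0.499, 0.004, -0.866]]
wrist_force: [-5.9, 3.6, 20.3]
gripper_width: 0.18
gripper_force: 30.0
```

```bash
python3 q.py
```

```text
t 18.7 tcp [ 0.5671 -0.2395  0.0967] F [-5.8667  3.571  20.2671] g 0.18026855272110567 29.997271390166134 joints [-10.0309  21.3599 -26.4388 -15.3998 -12.8739 111.4458]
shift in present tool axes mm [-5.1714 -1.3121  6.9672] | turn (tool) rad [0.0031 0.0009 0.0035] | shift after turn mm [-5.1821 -1.2722  6.9667]
F in rest axes [ 4.9046  3.2731 20.5708] mom [ 0.9977 -0.5248 -0.0638]
```

>>> drive_tool --steps '[0,0,0,0,0,-0.002,0,0,0,0,0,0,0,0,0,0,0,0,0,0,0.15,0,0,0,0,0,0,0.25,0,0,0,0,0,0,0.35,0,0,0,0,0,0,0.5,0,0,0,0,0,0,0.5,0,0,0,0,0,0,0.5]'

```text
time_s: 19.37
tcp_pos: [0.5597, -0.238, 0.0909]
ee_rot: [[0.874, -0.049, 0.483], [-0.043, -0.999, -0.024], [0.483, -0.0, -0.876]]
wrist_force: [-1.2, 0.1, 0.0]
gripper_width: 0.45
gripper_force: 0.0
```

```bash
python3 q.py
```

```text
t 19.3667 tcp [ 0.5597 -0.238   0.0909] F [-1.177   0.0934  0.0257] g 0.44961934262067144 0.0 joints [-10.0616  21.4639 -26.98   -15.347  -13.3195 111.284 ]
shift in present tool axes mm [ 4.2957 -0.1582  5.7021] | turn (tool) rad [-0.0005  0.0194  0.0004] | shift after turn mm [ 4.1843 -0.1626  5.7842]
F in rest axes [-1.0092  0.0344  0.6124] mom [-0.072   1.1267  0.0667]
```

>>> drive_tool --steps '[0,0,0,0,0,-0.01,0.5,0,0,0,0,0,-0.02,0.5,0,0,0,0,0,-0.03,0.5,0,0,0,0,0,-0.035,0.5,0,0,0,0,0,-0.035,0.5,0,0,0,0,0,-0.035,0.5,0,0,0,0,0,-0.02,0.5,0,0,0,0,0,0,0.5]'

```text
time_s: 20.03
tcp_pos: [0.4705, -0.2342, 0.2597]
ee_rot: [[0.869, -0.049, 0.493], [-0.042, -0.999, -0.027], [0.493, 0.003, -0.87]]
wrist_force: [0.6, 0.0, 0.8]
gripper_width: 0.498
gripper_force: 0.0
```

Run:
```python
from red import *
s=red("scene","pics/s8.png");t=red("top","pics/t8.png");print(np.array(r.sense()["tcp_pos"]),r.sense()["time_s"])
print("dog model 1.9",proj("scene",[cell(*pin(k,1.9),81) for k in"LR"]).ravel())
f=lambda im,x,y,w,h:cv2.resize(im[y:y+h,x:x+w],(400,400),interpolation=2)
cv2.imwrite("pics/m8.png",np.hstack([f(t,290,135,110,110),f(s,140,120,120,120)]))
```

```text
scene [334  32   9   9  63] [337.8889  35.7143]
scene [267 232   5  13  56] [268.7857 237.875 ]
scene [327 288   8  14  71] [329.9718 294.2254]
top [200 177   4   4  11] [201.5455 178.1818]
top [124 181   5   4  14] [125.7857 182.5714]
[ 0.4702 -0.2336  0.2547] 20.1333
dog model 1.9 [329.04   293.8474 268.313  237.5318]
```

View pics/m8.png

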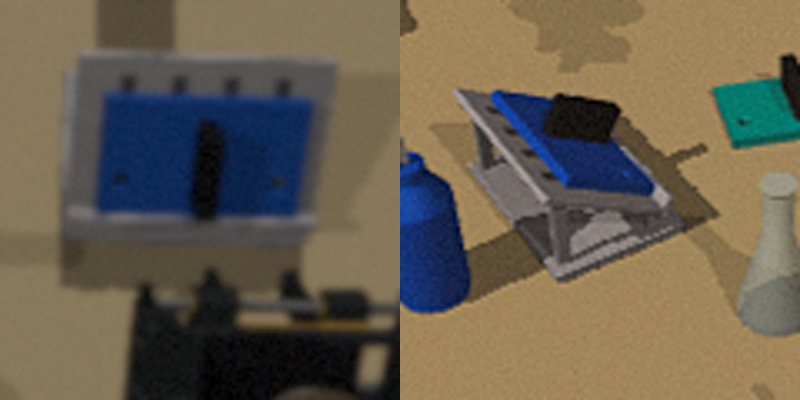

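The plate lies at the lip, roughly centred, and the dogs are still out. I'll check its squareness and centring numerically from the blue outline.

Run:
```python
from red import *
t=cv2.imread("pics/t8.png");h=cv2.cvtColor(t,cv2.COLOR_BGR2HSV)
m=cv2.inRange(h,(100,120,50),(128,255,255));m[:,:300]=0;m[:158]=0;m[200:]=0;m[:,:314]=0;m[:,380:]=0
big=cv2.resize(t[135:215,300:390],None,fx=1,fy=1)
g=t[...,0].astype(float)-t[...,2] # blue minus red
def edge(vals): # subpixel half crossing, both ends
    hi=np.median(vals[vals>60]) if (vals>60).any() else 0;th=hi/2;i=np.where(vals>th)[0];a,b=i[0],i[-1]
    return a-(vals[a]-th)/(vals[a]-vals[a-1]), b+(vals[b]-th)/(vals[b]-vals[b+1])
rows=[];
for y in range(165,192,2):
    l,rr=edge(g[y,308:384]);rows.append((y,l+308,rr+308))
rows=np.array(rows);L=np.polyfit(rows[:,0],rows[:,1],1);Rr=np.polyfit(rows[:,0],rows[:,2],1)
cols=[]
for x in list(range(322,343,2))+list(range(354,372,2)):
    a,b=edge(g[150:205,x]);cols.append((x,a+150,b+150))
cols=np.array(cols);T=np.polyfit(cols[:,0],cols[:,1],1);B=np.polyfit(cols[:,0],cols[:,2],1)
print("L",L,"R",Rr,"T",T,"B",B)
def inter(v,hh): # u=v0*y+v1 ; y=h0*u+h1
    u=(v[0]*hh[1]+v[1])/(1-v[0]*hh[0]);return [u,hh[0]*u+hh[1]]
C=np.array([inter(L,T),inter(Rr,T),inter(Rr,B),inter(L,B)]);print("corners",C)
M,o=rest();o=o+M@[.005,0,.007]
X=np.array([(100,80,12),(100,-80,12),(0,-80,12),(0,80,12)])/1e3
print("model plate",proj("top",X@M.T+o)-C)
print("lip ends",proj("top",np.array([(0,.1,.014),(0,-.1,.014),(-.01,.1,.014),(-.01,-.1,.014),(.132,.1,0),(.132,-.1,0)])@M.T+o))
v=g*0+cv2.cvtColor(cv2.imread("pics/t0.png") if False else cv2.imread("pics/top0.png"),cv2.COLOR_BGR2GRAY)
for y in (150,160,170,180):print(y,v[y,306:318].astype(int),v[y,372:386].astype(int))
for y in(193,195):print(y,v[y,302:314].astype(int),v[y,370:384].astype(int))
```

```text
L [ -0.0925 333.7315] R [ -0.154  400.8028] T [  0.0257 151.4149] B [  0.0252 184.7483]
corners [[318.9581 159.6277]
 [376.0013 161.0966]
 [370.9222 194.0876]
 [315.8971 192.7021]]
model plate [[-1.0486  1.1162]
 [-0.9596  1.0632]
 [-0.7147 -0.0995]
 [-0.8618 -0.048 ]]
lip ends [[308.1943 192.8003]
 [377.2534 194.4696]
 [307.9408 195.875 ]
 [376.7635 197.5346]
 [311.215  148.2799]
 [382.8391 150.0714]]
150 [116 116 118 118 114 106 104 106 106 107 103 102] [112 111 113 113 113 113 115 116 117 116 116 114 116 116]
160 [113 108 109 109  99  86  81  84  79  82  82  82] [ 82  80  81  81  81  79  83  81  81  88  95 100 101  99]
170 [111 112 108 102  88  80  78  78  80  79  79  81] [ 81  80  80  82  80  81  83  86  93  99 101  99 100 100]
180 [105 104  99  89  81  82  78  79  79  80  77  77] [ 80  79  78  80  79  85  89  94 100 100 100 100 102 102]
193 [116 117 115 109  92  84  94 101 108 107 111 110] [ 96  95  93  93  94  93  91  95 102 101 100 101 101 100]
195 [119 118 117 110  94  80  80  84  87  85  92  94] [112 109 111 110 110 109 107 105 100 102  99  99 103  99]
```

The outline is square to the lip and within about 2.5 mm of centre. The gripper is clear, so I'm handing in.

```bash
python3 -c "
from station import r
print(r.finish_job())"
```

```text
the job is handed in; nothing more can be done
None
```

I've handed the job in: both dogs are fully out, and the blue plate was lifted level off its dowels and lies on the stand against the lip, handle outwards and about 2.5 mm off centre, released only once it was there, at about 20 s.

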